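Feed the cedar sticks into the narrow-necked jar

ROBOT

A 6-joint arm with a two-finger parallel gripper is mounted at the origin on the work surface. World frame = base frame: x ahead of the robot, y to its left, z up, the work surface at z = 0. Lengths are in m, angles in rad, forces in N, time in s.
With the tool pointing down it reaches from about 0.35 to 0.775 m from the base axis. Payload 5.5 kg.
Tool frame: the origin (TCP) lies between the finger pads; the fingertips stand 22 mm ahead of it and the grasp point (between the pads) lies 3 mm ahead of it (env.finger_overhang is the distance from the TCP to the fingertips, in m); y points along the fingers, x is the direction in which the jaws open and shut, and the axes are right-handed (so a half turn about y gives the same grasp; the last joint's range is limited). The gripper opens to 85 mm and grips with 20 to 120 N. Pads are 22 mm wide; open, the fingers measure 114 mm over their backs; the gripper's body (76 mm by 85 mm) begins 54 mm behind the grasp point. The pads swing forward as they close: fully open they stand 13 mm farther back than shut.
Start: joints at [-1.419, 0.313, 0.046, 1.304, 0, 1.431], TCP at [0.165, -0.551, 0.253] pointing down, gripper open.
Joint ranges: [-2.76, 2.76], [-0.86, 1.69], [-1.03, 1.26], [-2.2, 2.34], [-1.47, 1.5], [-3.14, 3.14]. Speed limits (rad/s): [2.57, 2.57, 3.14, 3.14, 3.14, 3.14].

INTERFACE

Orientations are given as a unit quaternion [w, x, y, z].
In Python, from workcell import monitor, cams, job, env gives the robot as it stands.
- The arm moves only by the tool drive_tool, never from a script. Its argument "plan" is text: rows parted by semicolons, each of 7 numbers parted by spaces: the opening, from -1 (shut) to 1 (fully open), then the shift along the tool's x, y, z in mm, then the turn, a rotation vector about the tool's x, y, z in degrees. In form: gripper x y z rx ry rz; .... A call has 1 to 8 rows; each row shifts and turns the pose as measured when the row begins, along the tool's axes as they then stand; what a row does not reach is not made up. A row lasts 1/8 s, in which the tool goes at most 62.5 mm and 10.7 degrees, less where a joint would pass 70% of its speed; a pose out of reach is approached as far as the arm can. A call is refused whole if a number of a shift passes 62.5 or a number of a turn 10.7, either way. A call with a gripper value outside its range is refused whole. The fingers move at their own pace and stop on an object; "grip_force" is the grip in N (left out, the last holds). Time passes only in rows, so rows that do not move let the fingers close. It gives the time, the measured TCP pose, the force and the opening at its end, in the units of the state.
- monitor.get_state(): the state, without advancing time (a new reading comes with each control period).
- cams.read_camera(name): name is "scene" or "top" or "wrist"; returns (picture, depth): 400x640x3 uint8, red, green, blue; 400x640 float32, m along the optical axis (not along the pixel's ray), 0 where there is no reading.
- cams.calibration(name): a dict with "fx", "fy", "cx", "cy" (pixels), "R" (3x3) and "t" (3): a world point X has camera coordinates R X + t. Camera axes: x right, y down, z forward; pixel columns grow to the right and rows downward; lengths in m; the calibration is good to about 2 mm. A picture is of the moment at which its call begins: read the wrist's pose just before it. calibration takes no time and is no camera call; for the wrist camera it gives the pose at the moment of the call.
- job.hand_in(): hands the job in, once; it reports no verdict.
The state is a dict: "clock": time; "joint_pos": joint angles; "qvel": joint speeds; "tau": joint torques, N m; "tcp_pos": TCP position; "orientation": TCP orientation; "wrist_force": force on the tool from outside, world axes, zero at the start; "ft_torque": the same for the moment, N m; "finger_gap": finger opening in m.
Only numpy, scipy, OpenCV 4.12 (cv2) and the standard library are available. Lean on these libraries where they do the work, as an engineer would, in place of code of your own. Each camera call takes 0.05 s, during which the arm holds its last target.

TASK

Put the two cedar-wood sticks from the white turntable into the deep blue jar, feeding them one after the other down through its narrow neck so that both end up wholly inside. The metal tube with the black cap that stands beside them must stay standing where it is, and the jar must stay upright in its place.

Things in the scene. Friction and masses are not known exactly. Their poses are not given: they have to be found in the camera images.
- cedar_1: Cedar-wood moth stick, plain reddish-brown, round, 22 mm in diameter and 70 mm long with a flat foot and slightly domed top, about 20 g, loose, standing upright on the deck of a white turntable (deck 26 mm above the shelf, 300 mm across, rim up to 38 mm above the shelf; it does not turn). Origin on the axis at mid-length, 35 mm above the foot; z along the stick, up at the start.
- cedar_2: The second cedar-wood stick, the same as cedar_1 in every way, standing elsewhere on the turntable; they may go in either order. Around each stick at least 40 mm is clear beside it, save for a flat hair clip under 16 mm high at the turntable's middle; nothing on the turntable is taller than the sticks.
- tube: Bystander: a bright aluminium tube with a black cap (top third), 22 mm in diameter, 70 mm tall, about 30 g, loose, standing upright on the turntable about as far from its middle as the sticks. Origin at mid-height on the axis, z up. Not to be moved.
- jar: Blue ceramic jar, loose, 0.9 kg, 180 mm tall, open at the top. Belly 108 mm in outer and 98 mm in inner diameter up to 105 mm; neck from 138 mm up to the rim, 46 mm inner, 56 mm outer diameter, rim flared to 62 mm outer. Inner floor at 6 mm, humped to 20 mm in the middle. A stick let go in the neck drops in and leans or lies. Origin: centre of the underside; z: its axis, up.
Things that resemble listed ones, but are neither listed nor needed, are in the scene too. Leave any purple look-alike of the cedar_2 alone.

How it is judged:
By the outcome, as a careful person would: the job done as asked, in the order asked, and still so for the second after the job is handed in, with the robot touching nothing.
It also fails if it takes over 64 s, if anything falls off the work surface, if the arm or the gripper's body presses on something with over 40 N, if the wrist force passes 120 N, or if a joint passes its speed limit or range.

## Working session

There is one attempt and no reset: what is moved stays moved. The work goes in short steps, Python scripts to look and compute and a tool call to move; the robot and the scene stay as the last step left them, time stands still between calls to the robot, and variables do not carry over. Pictures are saved under pics/ and viewed, and the job is handed in when it is done.

Besides the shell and the picture viewer there is one more tool, called after "Request:" as a command line: name --argument value ..., lists and objects as JSON in quotes. drive_tool: Moves the arm, as the interface text tells. Its arguments: {"type":"object","properties":{"plan":{"type":"string"},"grip_force":{"type":"number"}},"required":["plan"]}

```bash
ls; mkdir -p pics; python3 - <<'E'
from workcell import monitor,cams,env
import cv2,numpy as np
print(monitor.get_state(), env.finger_overhang)
for n in("scene","top","wrist"):
    c=cams.calibration(n); p,d=cams.read_camera(n)
    np.savez(f"pics/{n}0.npz",p=p,d=d,**c)
    cv2.imwrite(f"pics/{n}0.png",p[:,:,::-1]); print(n,c)
E
```

```text
pics
{'clock': 0.0, 'joint_pos': array([-1.41861516e+00,  3.13996042e-01,  4.49667218e-02,  1.30359553e+00,
       -1.89919121e-05,  1.43118344e+00]), 'qvel': array([-0.00011173, -0.00058862, -0.00098117, -0.0004393 ,  0.0006617 ,
       -0.00057427]), 'tau': array([ 1.26029377e-04, -4.80622065e+01,  2.98534602e+01,  1.92247523e-02,
       -2.69298216e-04, -2.48910588e-06]), 'tcp_pos': array([ 0.16531648, -0.55022569,  0.2524063 ]), 'orientation': array([ 0.56782718, -0.56692823,  0.42246249, -0.42153306]), 'wrist_force': array([-0.25416808, -0.20578838, -0.04908282]), 'ft_torque': array([-0.01026353,  0.03810723, -0.00452458]), 'finger_gap': 0.08497053791909029} 0.022
scene {'fx': 400.4070814096422, 'fy': 400.4070814096422, 'cx': 322.3423053780317, 'cy': 197.31663239124785, 'R': array([[-0.48385755,  0.87511516, -0.00743878],
       [ 0.69018512,  0.37635464, -0.61806285],
       [-0.53807655, -0.30418851, -0.78609349]]), 't': array([ 0.2313233 , -0.3610277 ,  1.19015939])}
top {'fx': 508.88233783016045, 'fy': 508.88233783016045, 'cx': 324.73780183785476, 'cy': 200.34863751242017, 'R': array([[-0.02365954, -0.99968945,  0.00782549],
       [-0.98851541,  0.02222499, -0.14947684],
       [ 0.1492565 , -0.01127217, -0.98873426]]), 't': array([0.04062734, 0.56997667, 1.19775445])}
wrist {'fx': 337.59653263073056, 'fy': 337.59653263073056, 'cx': 319.2670552581794, 'cy': 201.80773662017617, 'R': array([[ 0.28710208, -0.95789887, -0.00146486],
       [-0.91577971, -0.27492594,  0.29285364],
       [-0.2809269 , -0.0827374 , -0.95615616]]), 't': array([-0.57464582, -0.03682112,  0.37976183])}
```

View pics/scene0.png

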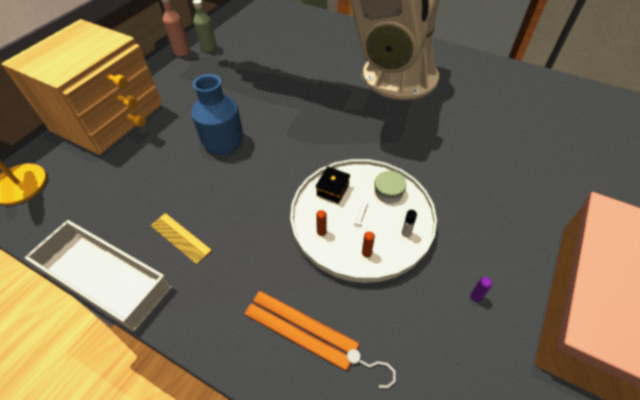

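View pics/top0.png

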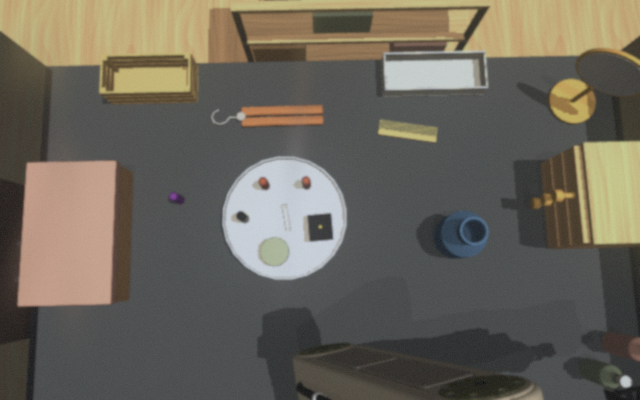

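View pics/wrist0.png

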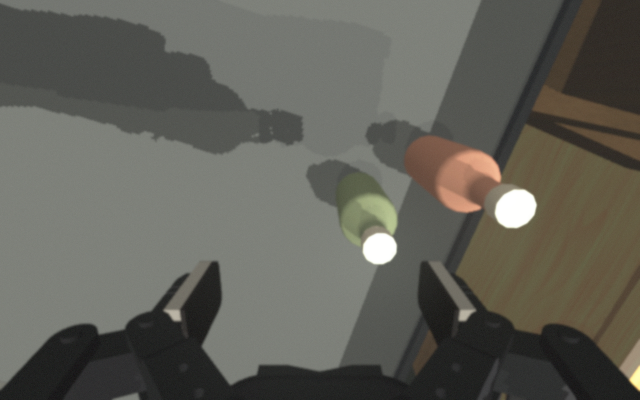

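```bash
cat > h.py <<'E'
import numpy as np,cv2
def cloud(p,d,c,m):
    v,u=np.nonzero(m&(d>0)); z=d[v,u]
    P=np.stack([(u-c['cx'])/c['fx']*z,(v-c['cy'])/c['fy']*z,z],1)
    return (P-c['t'])@c['R'], u, v
def ray(c,u,v,h):
    R=c['R'];o=-R.T@c['t'];w=R.T@np.array([(u-c['cx'])/c['fx'],(v-c['cy'])/c['fy'],1])
    return o+w*(h-o[2])/w[2]
def load(f):
    z=np.load(f); return z['p'],z['d'],{k:z[k] for k in('fx','fy','cx','cy','R','t')}
def masks(p):
    h,s,v=[a.astype(int) for a in cv2.split(cv2.cvtColor(p,cv2.COLOR_RGB2HSV))]
    return dict(red=((h<9)|(h>174))&(s>150)&(v>40),blue=(h>98)&(h<118)&(s>110)&(v>30),black=(v<60))
E
python3 - <<'E'
from h import *
for n in('top','scene'):
    p,d,c=load(f'pics/{n}0.npz'); M=masks(p)
    for k in('red','blue'):
        nn,l,st,ce=cv2.connectedComponentsWithStats(M[k].astype('uint8'))
        for i in range(1,nn):
            if st[i,4]<40: continue
            X,u,v=cloud(p,d,c,l==i)
            if len(X)==0: continue
            t=X[:,2]>np.percentile(X[:,2],95)-.006
            print(n,k,st[i],ce[i].round(1),'zmax',np.percentile(X[:,2],[50,95,99]).round(3),'topmean',X[t].mean(0).round(4),'bb',X[t].min(0).round(3),X[t].max(0).round(3))
p,d,c=load('pics/top0.npz')
a=cv2.resize(p[140:260,210:360],None,fx=5,fy=5,interpolation=cv2.INTER_CUBIC)
cv2.imwrite('pics/t_crop.png',a[:,:,::-1])
p,d,c=load('pics/scene0.npz')
a=cv2.resize(p[150:280,280:500],None,fx=3.6,fy=3.6,interpolation=cv2.INTER_CUBIC)
cv2.imwrite('pics/s_crop.png',a[:,:,::-1])
p,d,c=load('pics/top0.npz')
a=cv2.resize(p[190:280,420:510],None,fx=6,fy=6,interpolation=cv2.INTER_CUBIC)
cv2.imwrite('pics/j_crop.png',a[:,:,::-1])
E
```

```text
scene red [318 218   7  17  59] [321.4 226.9] zmax [0.058 0.086 0.089] topmean [0.6167 0.08   0.0851] bb [0.615 0.079 0.08 ] [0.618 0.081 0.09 ]
scene blue [ 192   75   50   79 2745] [215.7 116.2] zmax [0.111 0.177 0.181] topmean [ 0.4753 -0.2911  0.177 ] bb [ 0.444 -0.32   0.171] [ 0.507 -0.26   0.182]
```

View pics/t_crop.png

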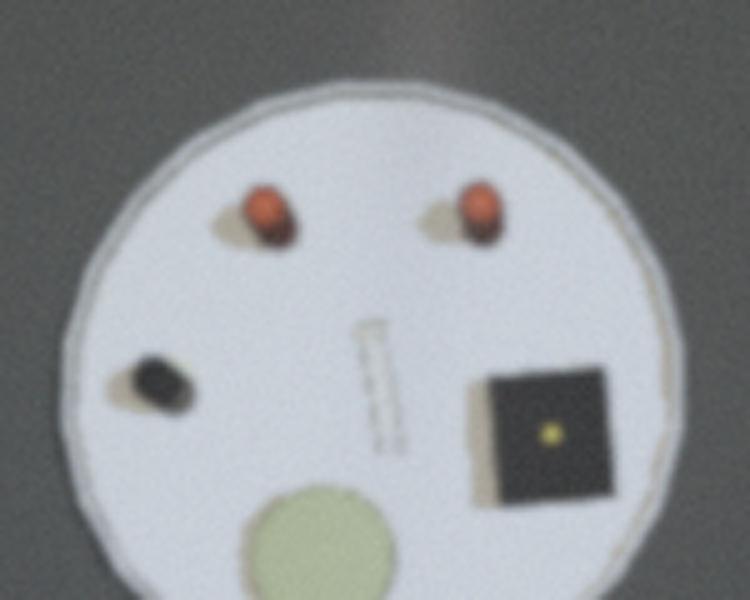

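View pics/s_crop.png

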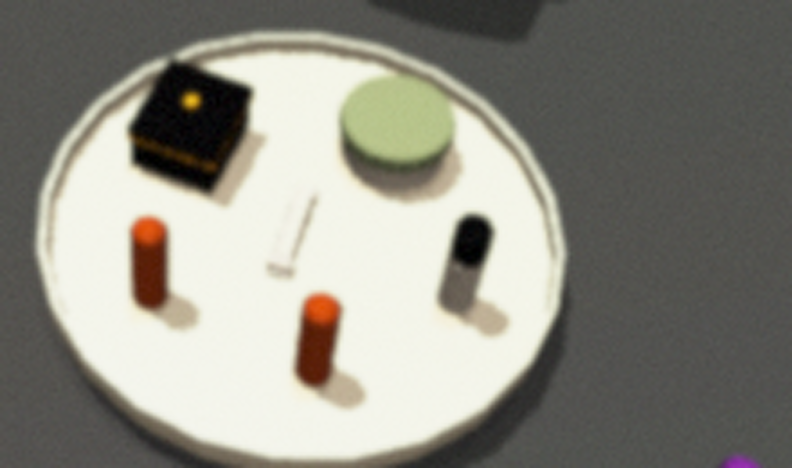

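View pics/j_crop.png

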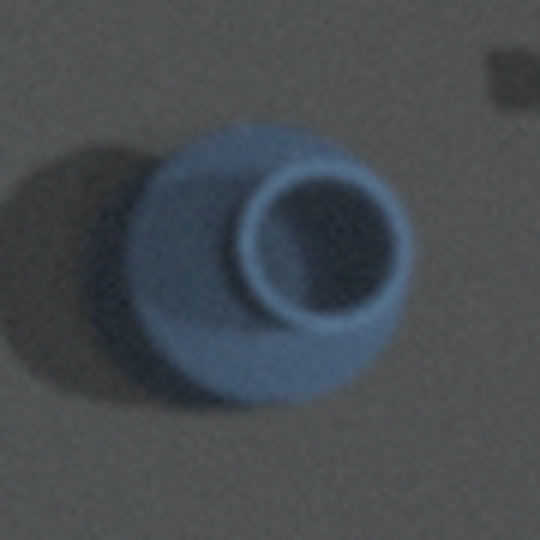

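```bash
python3 - <<'E'
from h import *
c=load('pics/top0.npz')[2]; s=load('pics/scene0.npz')[2]
f=lambda x,y,k,a,b:((x+.5)/k-.5+a,(y+.5)/k-.5+b)
print('A(image right) top',ray(c,*f(480,203,5,210,140),.096),'scene',ray(s,*f(150,230,3.6,280,150),.096))
print('B top',ray(c,*f(265,207,5,210,140),.096),'scene',ray(s,*f(321,309,3.6,280,150),.096))
print('tube top',ray(c,*f(153,377,5,210,140),.096),'scene',ray(s,*f(474,232,3.6,280,150),.096))
print('jar rim',ray(c,*f(327,245,6,420,190),.18))
for k,(u,v) in dict(clip=(286,217),box=(319.5,227)).items(): print(k,ray(c,u,v,.04))
p,d,c=load('pics/top0.npz');M=masks(p)
m=np.zeros(p.shape[:2],bool);m[195:275,430:500]=1
X,u,v=cloud(p,d,c,m);t=(X[:,2]>.172);print(np.percentile(X[t],[1,50,99],axis=0).round(4))
Y=X[t];A=np.c_[2*Y[:,:2],np.ones(len(Y))];r=np.linalg.lstsq(A,(Y[:,:2]**2).sum(1),rcond=None)[0];print('fit',r[:2],np.sqrt(r[2]+(r[:2]**2).sum()))
m[:]=0;m[205:255,300:340]=1;X,u,v=cloud(p,d,c,m);print('box z',np.percentile(X[:,2],[50,90,99]))
E
```

```text
A(image right) top [0.61149285 0.07181014 0.096     ] scene [0.6136687  0.07352829 0.096     ]
B top [0.61181788 0.17253321 0.096     ] scene [0.61529967 0.17359046 0.096     ]
tube top [0.53277412 0.22484043 0.096     ] scene [0.53297285 0.22405996 0.096     ]
jar rim [ 0.47743818 -0.29050791  0.18      ]
clip [0.53238113 0.12249265 0.04      ]
box [0.50614682 0.04167196 0.04      ]
[[ 0.4483 -0.3184  0.1723]
 [ 0.4795 -0.2952  0.1792]
 [ 0.5065 -0.2603  0.1842]]
fit [ 0.47711404 -0.2887408 ] 0.02697856231646989
box z [0.02794087 0.0666062  0.06989506]
```

```bash
cat > pl.py <<'E'
# prints remaining shift (tool mm) and turn to target xyz with jaws along world x; and row list
import sys,numpy as np
from scipy.spatial.transform import Rotation as Ro
from workcell import monitor
s=monitor.get_state(); q=s['orientation']; R=Ro.from_quat([*q[1:],q[0]]); p=s['tcp_pos']
T=np.array([float(a) for a in sys.argv[1:4]]); n=int(sys.argv[4]) if len(sys.argv)>4 else 1
G=Ro.from_matrix(np.array([[1,0,0],[0,0,1],[0,-1,0]]).T.T) 
G=Ro.from_matrix(np.column_stack([[1,0,0],[0,0,-1],[0,1,0]]))
print('t',round(s['clock'],2),'p',p.round(4),'gap',round(s['finger_gap'],4),'F',s['wrist_force'].round(1),'j',s['joint_pos'].round(2))
print('world delta mm',((T-p)*1e3).round(1),'tool',(R.inv().apply(T-p)*1e3).round(1),'turn',np.degrees((R.inv()*G).as_rotvec()).round(2))
if n>1:
    tot=(R.inv()*G).as_rotvec()
    for i in range(n):
        d=R.inv().apply((T-p)/n)*1e3; r=tot/n
        print(d.round(1),np.degrees(r).round(1)); R=R*Ro.from_rotvec(r)
E
python3 pl.py 0.6125 0.0725 0.27 16
```

```text
t 0.15 p [ 0.1654 -0.5503  0.2526] gap 0.0852 F [-0.1  0.1  0.2] j [-1.42  0.31  0.05  1.3   0.    1.43]
world delta mm [447.1 622.8  17.4] tool [-467.9  -16.6  607.4] turn [-6.000e-02 -7.328e+01 -6.000e-02]
[-29.2  -1.   38. ] [-0.  -4.6 -0. ]
[-26.1  -1.   40.2] [-0.  -4.6 -0. ]
[-22.8  -1.   42.1] [-0.  -4.6 -0. ]
[-19.4  -1.1  43.8] [-0.  -4.6 -0. ]
[-15.8  -1.1  45.2] [-0.  -4.6 -0. ]
[-12.2  -1.1  46.4] [-0.  -4.6 -0. ]
[-8.4 -1.1 47.2] [-0.  -4.6 -0. ]
[-4.6 -1.1 47.7] [-0.  -4.6 -0. ]
[-0.8 -1.1 47.9] [-0.  -4.6 -0. ]
[ 3.  -1.1 47.8] [-0.  -4.6 -0. ]
[ 6.8 -1.1 47.4] [-0.  -4.6 -0. ]
[10.6 -1.1 46.7] [-0.  -4.6 -0. ]
[14.3 -1.1 45.7] [-0.  -4.6 -0. ]
[17.9 -1.1 44.5] [-0.  -4.6 -0. ]
[21.4 -1.1 42.9] [-0.  -4.6 -0. ]
[24.7 -1.1 41. ] [-0.  -4.6 -0. ]
```

Request:
drive_tool --plan "0.2 -29 -1 38 0 -4.6 0;0.2 -26 -1 40 0 -4.6 0;0.2 -23 -1 42 0 -4.6 0;0.2 -19 -1 44 0 -4.6 0;0.2 -16 -1 45 0 -4.6 0;0.2 -12 -1 46 0 -4.6 0;0.2 -8 -1 47 0 -4.6 0;0.2 -5 -1 48 0 -4.6 0" --grip_force 30

```text
clock: 1.15
tcp_pos: [0.3899, -0.2308, 0.2586]
orientation: [0.674, -0.672, 0.218, -0.216]
wrist_force: [0.2, -0.7, 0.7]
finger_gap: 0.0511
```

```bash
python3 pl.py 0.6125 0.0725 0.22 8
```

```text
t 1.15 p [ 0.3899 -0.2308  0.2586] gap 0.0511 F [ 0.2 -0.7  0.7] j [-0.71  0.08 -0.23  1.26  0.    1.48]
world delta mm [222.6 303.3 -38.6] tool [  3.8  39.7 376.1] turn [ -0.22 -35.72  -0.12]
[ 0.5  5.  47. ] [-0.  -4.5 -0. ]
[ 4.1  4.9 46.8] [-0.  -4.5 -0. ]
[ 7.8  4.9 46.4] [-0.  -4.5 -0. ]
[11.3  4.9 45.6] [-0.  -4.5 -0. ]
[14.9  4.9 44.6] [-0.  -4.5 -0. ]
[18.3  4.9 43.3] [-0.  -4.5 -0. ]
[21.6  4.8 41.8] [-0.  -4.5 -0. ]
[24.8  4.8 40. ] [-0.  -4.5 -0. ]
```

Tracking is good.

Request:
drive_tool --plan "0.2 0 5 47 0 -4.5 0;0.2 4 5 47 0 -4.5 0;0.2 8 5 46 0 -4.5 0;0.2 11 5 46 0 -4.5 0;0.2 15 5 45 0 -4.5 0;0.2 18 5 43 0 -4.5 0;0.2 22 5 42 0 -4.5 0;0.2 25 5 40 0 -4.5 0"

```text
clock: 2.15
tcp_pos: [0.6144, 0.0876, 0.2174]
orientation: [0.708, -0.706, -0.009, 0.01]
wrist_force: [0.5, -0.3, 0.2]
finger_gap: 0.0512
```

```bash
python3 pl.py 0.6125 0.0725 0.22; python3 - <<'E'
from workcell import cams
from h import *
c=cams.calibration('wrist');p,d=cams.read_camera('wrist');np.savez('pics/wrist1.npz',p=p,d=d,**c)
cv2.imwrite('pics/wrist1.png',p[:,:,::-1])
nn,l,st,ce=cv2.connectedComponentsWithStats(masks(p)['red'].astype('uint8'))
for i in range(1,nn):
    if st[i,4]>100:
        X,u,v=cloud(p,d,c,l==i); z=np.percentile(X[:,2],98);t=X[:,2]>z-.006;print(st[i],ce[i],z,X[t].mean(0),X[t].min(0),X[t].max(0))
E
```

```text
t 2.15 p [0.6144 0.0876 0.2174] gap 0.0512 F [ 0.5 -0.3  0.2] j [0.01 0.41 0.11 1.26 0.   1.55]
world delta mm [ -1.9 -15.1   2.6] tool [ -2.3  -2.6 -15. ] turn [-0.16  1.54 -0.06]
[308 208  19  17 146] [317.93835616 214.93150685] 0.09611647572729695 [0.61379591 0.07620799 0.09311563] [0.6067732  0.06957423 0.0901824 ] [0.62086296 0.08158975 0.09689387]
```

View pics/wrist1.png

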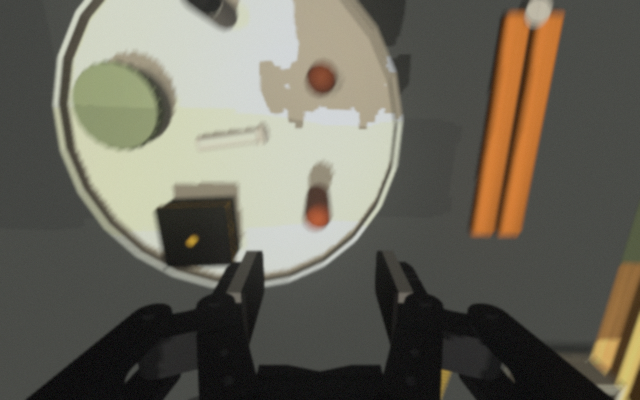

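```bash
python3 - <<'E'
from h import *
p,d,c=load('pics/wrist1.npz')
a=cv2.resize(p[150:240,260:380],None,fx=6,fy=6,interpolation=cv2.INTER_CUBIC);cv2.imwrite('pics/w1c.png',a[:,:,::-1])
print(ray(c,317.5,215,.096),ray(c,321,78,.096))
E
```

```text
[0.61410162 0.0778312  0.096     ] [0.61403572 0.17559986 0.096     ]
```

View pics/w1c.png

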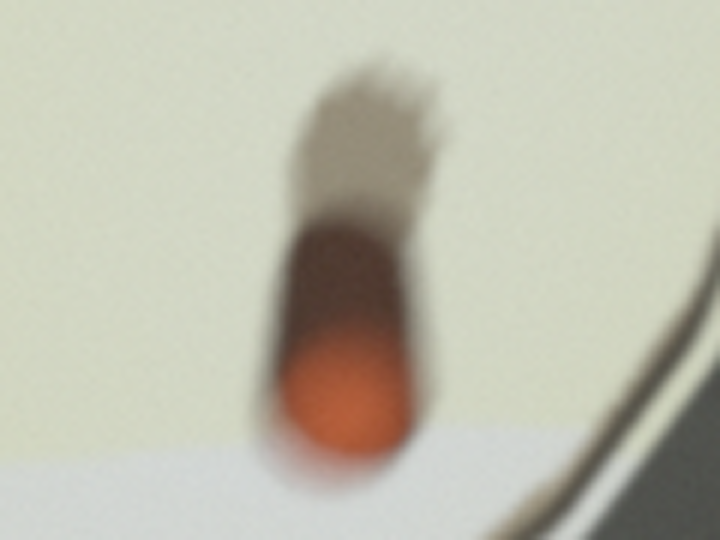

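Candidates in the top view: reddish-brown sticks at (306,181) and (263,181), both plain, round and on the turntable, so these are the cedars. The black-capped tube is at (240,216) and a purple stick off the turntable is at (175,198); both stay put. The enlarged crop confirms the first target is plain reddish-brown at wrist pixel (318,215).

Request:
drive_tool --plan "0.2 -1 0 -13 0 1.5 0;0.2 0 40 0 0 0 0;0.2 0 40 0 0 0 0;0.2 0 20 0 0 0 0;0.2 0 0 0 0 0 0"

```text
clock: 2.82
tcp_pos: [0.6149, 0.076, 0.1124]
orientation: [0.709, -0.705, 0.0, 0.001]
wrist_force: [-0.1, -0.1, -0.0]
finger_gap: 0.0512
```

```bash
python3 pl.py 0.6135 0.0745 0.085; python3 - <<'E'
from workcell import cams
from h import *
for n in('wrist','scene'):
    c=cams.calibration(n);p,d=cams.read_camera(n);np.savez(f'pics/{n}2.npz',p=p,d=d,**c)
    cv2.imwrite(f'pics/{n}2.png',p[:,:,::-1])
p=load('pics/scene2.npz')[0];cv2.imwrite('pics/s2c.png',cv2.resize(p[120:290,270:470],None,fx=3.5,fy=3.5)[:,:,::-1])
E
```

```text
t 2.83 p [0.6149 0.076  0.1124] gap 0.0512 F [-0.1 -0.1 -0. ] j [-0.01  0.47 -0.07  1.03  0.    1.56]
world delta mm [ -1.4  -1.5 -27.4] tool [-1.4 27.4 -1.6] turn [-0.27  0.04 -0.1 ]
```

View pics/wrist2.png

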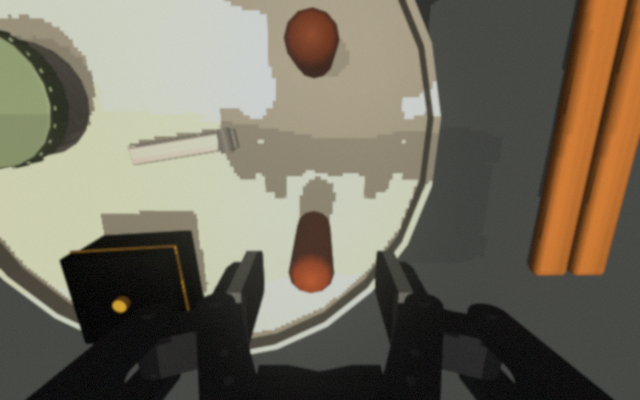

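View pics/s2c.png

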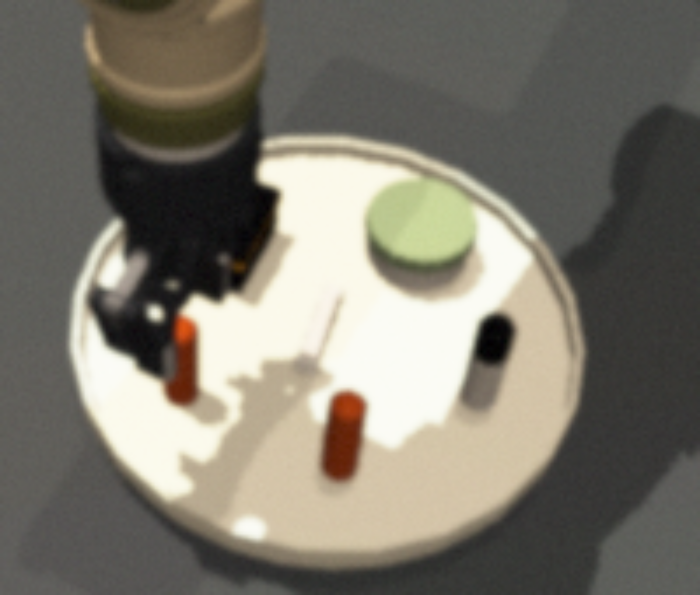

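```bash
python3 - <<'E'
from h import *
p,d,c=load('pics/wrist2.npz')
print(ray(c,311,273,.096),ray(c,312,36,.096))
m=masks(p)['red']
nn,l,st,ce=cv2.connectedComponentsWithStats(m.astype('uint8'))
for i in range(1,nn):
    if st[i,4]>100:
        X,u,v=cloud(p,d,c,l==i);z=np.percentile(X[:,2],98);t=X[:,2]>z-.003;print(st[i],ce[i],z,X[t].min(0),X[t].max(0))
E
```

```text
[0.61210984 0.07480674 0.096     ] [0.61317132 0.17264043 0.096     ]
[289  24  16  28 119] [293.84033613  39.16806723] 0.09502202380201803 [0.60431855 0.1676796  0.09203253] [0.61006674 0.1769993  0.09567686]
[291 257  27  27 146] [301.35616438 267.78767123] 0.0945638957327393 [0.603098   0.06807688 0.0915697 ] [0.61481349 0.08112653 0.09487923]
```

Request:
drive_tool --plan "0.2 -3 10 -1 0 0 0;0.2 0 17 0 0 0 0;0.2 0 0 0 0 0 0;-0.6 0 0 0 0 0 0;-0.6 0 0 0 0 0 0;-0.6 0 0 0 0 0 0"

```text
clock: 3.68
tcp_pos: [0.6154, 0.0749, 0.0892]
orientation: [0.709, -0.705, -0.003, -0.003]
wrist_force: [-0.5, 1.0, 0.3]
finger_gap: 0.0206
```

Request:
drive_tool --plan "-0.7 0 0 0 0 0 0;-0.7 0 0 0 0 0 0;-0.7 0 -5 0 0 0 0"

```text
clock: 4.05
tcp_pos: [0.6153, 0.075, 0.0943]
orientation: [0.709, -0.705, -0.003, -0.002]
wrist_force: [-0.4, -0.2, -0.7]
finger_gap: 0.021
```

Request:
drive_tool --plan "-0.7 0 -20 0 0 0 0;-0.7 0 -40 0 0 0 0;-0.7 0 -50 0 0 0 0;-0.7 0 -50 0 0 0 0;-0.7 0 -20 0 0 0 0;-0.7 0 0 0 0 0 0"

```text
clock: 4.8
tcp_pos: [0.6136, 0.074, 0.2816]
orientation: [0.709, -0.705, -0.003, -0.003]
wrist_force: [-0.6, -0.5, -1.0]
finger_gap: 0.0207
```

```bash
python3 pl.py 0.477 -0.29 0.28; python3 - <<'E'
from workcell import cams
from h import *
for n in('wrist','scene'):
    c=cams.calibration(n);p,d=cams.read_camera(n);np.savez(f'pics/{n}3.npz',p=p,d=d,**c)
    cv2.imwrite(f'pics/{n}3.png',p[:,:,::-1])
E
```

```text
t 4.8 p [0.6136 0.074  0.2816] gap 0.0207 F [-0.6 -0.5 -1. ] j [-0.01  0.39  0.22  1.4   0.    1.56]
world delta mm [-136.6 -364.    -1.6] tool [-136.7   -1.2 -364. ] turn [-0.27  0.02  0.48]
```

View pics/wrist3.png

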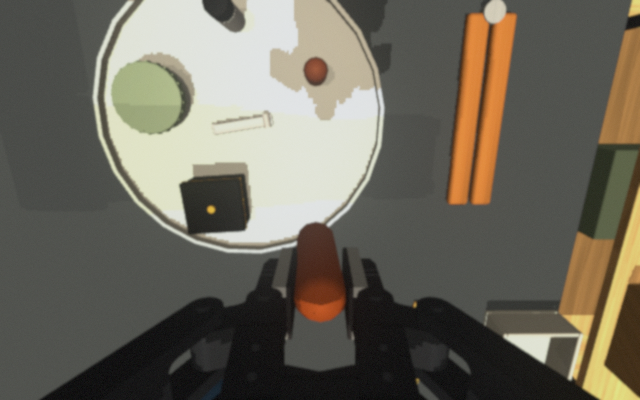

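View pics/scene3.png

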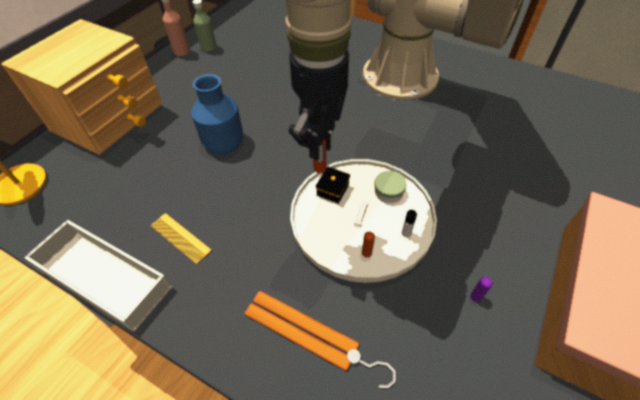

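Request:
drive_tool --plan "-0.7 -9 0 -25 0 0 0;-0.7 -18 0 -48 0 0 0;-0.7 -18 0 -48 0 0 0;-0.7 -18 0 -48 0 0 0;-0.7 -18 0 -48 0 0 0;-0.7 -18 0 -48 0 0 0;-0.7 -18 0 -48 0 0 0;-0.7 -10 0 -25 0 0 0"

```text
clock: 5.9
tcp_pos: [0.4775, -0.2695, 0.2604]
orientation: [0.712, -0.702, 0.004, 0.009]
wrist_force: [0.4, -0.0, -1.3]
finger_gap: 0.0211
```

```bash
python3 pl.py 0.477 -0.29 0.28
```

```text
t 5.9 p [ 0.4775 -0.2695  0.2604] gap 0.0211 F [ 0.4 -0.  -1.3] j [-0.66  0.28  0.01  1.33 -0.    0.9 ]
world delta mm [ -0.5 -20.5  19.6] tool [ -0.9 -19.9 -20.2] turn [-0.8   0.36 -1.04]
```

Request:
drive_tool --plan "-0.7 -1 -20 -15 -0.8 0.4 -1;-0.7 0 0 -5 0 0 0;-0.7 0 0 0 0 0 0;-0.7 0 0 0 0 0 0"

```text
clock: 6.4
tcp_pos: [0.4762, -0.2896, 0.2786]
orientation: [0.708, -0.706, 0.002, 0.0]
wrist_force: [-0.2, 0.4, -0.2]
finger_gap: 0.0206
```

```bash
python3 pl.py 0.477 -0.29 0.28; python3 - <<'E'
from workcell import cams
from h import *
for n in('wrist','scene','top'):
    c=cams.calibration(n);p,d=cams.read_camera(n);np.savez(f'pics/{n}4.npz',p=p,d=d,**c)
    cv2.imwrite(f'pics/{n}4.png',p[:,:,::-1])
p=load('pics/scene4.npz')[0];a=cv2.resize(p[0:170,140:300],None,fx=3.5,fy=3.5)
cv2.imwrite('pics/s4c.png',a[:,:,::-1])
E
```

```text
t 6.4 p [ 0.4762 -0.2896  0.2786] gap 0.0206 F [-0.2  0.4 -0.2] j [-0.69  0.28  0.06  1.36  0.    0.88]
world delta mm [ 0.8 -0.4  1.4] tool [ 0.8 -1.4 -0.4] turn [-0.17 -0.12 -0.17]
```

View pics/wrist4.png

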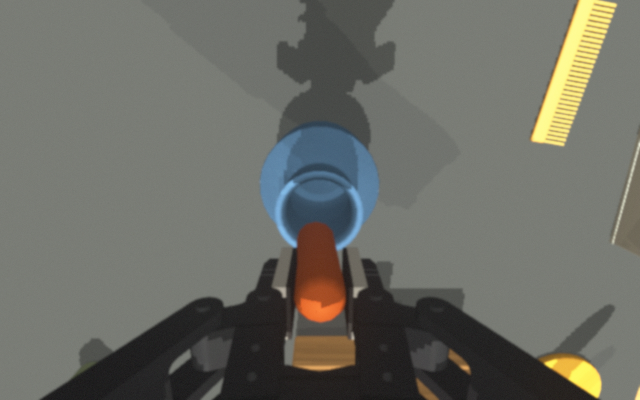

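View pics/s4c.png

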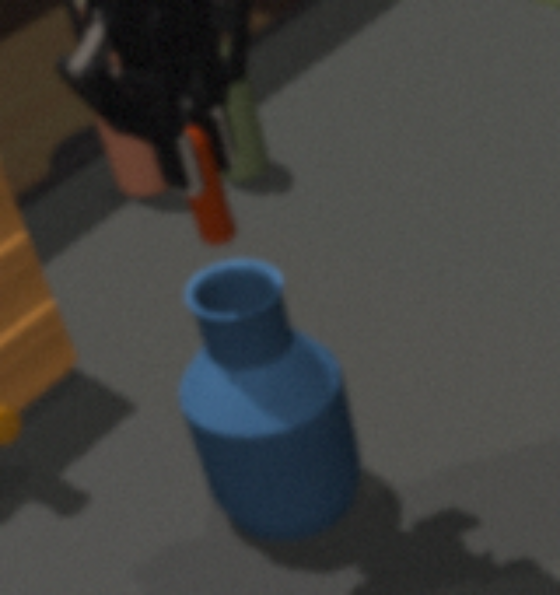

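View pics/top4.png

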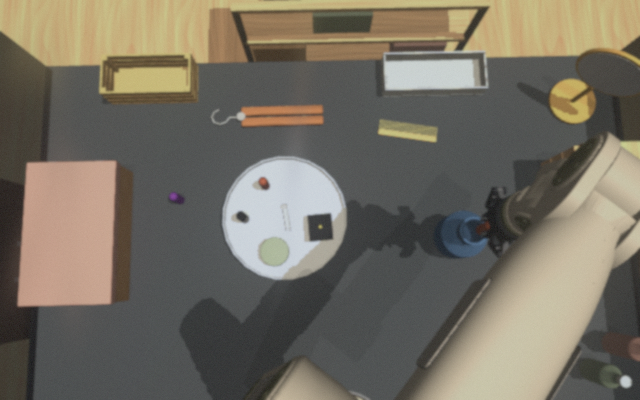

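```bash
python3 - <<'E'
from h import *
p,d,c=load('pics/wrist4.npz'); print('rim wrist',ray(c,319,213,.18))
s=load('pics/scene4.npz')[2]; print('foot',[ray(s,201.7,67.5,z) for z in(.215,.225)])
print('rim scene',ray(s,140+235.5/3.5,291/3.5,.18))
p,d,c=load('pics/top0.npz');m=np.zeros(d.shape,bool);m[130:260,520:639]=1
X,_,_=cloud(p,d,c,m);t=X[:,2]>.03;X=X[t];print('drawer',np.percentile(X,[1,50,99],axis=0).round(3)); k=X[:,2]>.1;print(X[k].max(0),X[k].min(0))
E
```

```text
rim wrist [ 0.47670403 -0.28994213  0.18      ]
foot [array([ 0.47446194, -0.29472039,  0.215     ]), array([ 0.48502046, -0.28289665,  0.225     ])]
rim scene [ 0.47777936 -0.28724787  0.18      ]
drawer [[ 0.442 -0.729  0.034]
 [ 0.549 -0.548  0.198]
 [ 0.712 -0.476  0.205]]
[ 0.66298061 -0.4731814   0.20778227] [ 0.44175586 -0.67486196  0.10007576]
```

Request:
drive_tool --plan "-0.7 1 20 0 0 0 0;-0.7 0 20 0 0 0 0;-0.7 0 20 0 0 0 0;-0.7 0 8 0 0 0 0;-0.7 0 0 0 0 0 0"

```text
clock: 7.18
tcp_pos: [0.4782, -0.2874, 0.2093]
orientation: [0.708, -0.706, 0.0, 0.001]
wrist_force: [-0.4, -0.3, 0.3]
finger_gap: 0.021
```

```bash
python3 pl.py 0.477 -0.29 0.209; python3 - <<'E'
from workcell import cams
from h import *
for n in('scene',):
    c=cams.calibration(n);p,d=cams.read_camera(n);np.savez(f'pics/{n}5.npz',p=p,d=d,**c)
p=load('pics/scene5.npz')[0];a=cv2.resize(p[0:170,140:300],None,fx=3.5,fy=3.5)
cv2.imwrite('pics/s5c.png',a[:,:,::-1])
E
```

```text
t 7.17 p [ 0.4782 -0.2874  0.2093] gap 0.021 F [-0.4 -0.3  0.3] j [-0.69  0.3  -0.08  1.19  0.    0.88]
world delta mm [-1.2 -2.6 -0.3] tool [-1.2  0.3 -2.6] turn [-0.13  0.1  -0.12]
```

View pics/s5c.png

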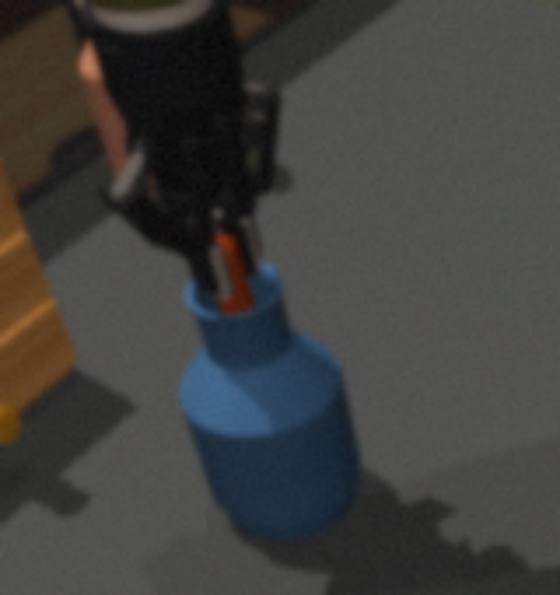

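Request:
drive_tool --plan "0.2 0 0 0 0 0 0;0.2 0 0 0 0 0 0;0.2 0 0 0 0 0 0;0.2 0 -20 0 0 0 0;0.2 0 -40 0 0 0 0;0.2 0 -20 0 0 0 0;0.2 0 0 0 0 0 0"

```text
clock: 8.1
tcp_pos: [0.4791, -0.2884, 0.2945]
orientation: [-0.707, 0.707, 0.001, 0.0]
wrist_force: [0.1, 0.1, -0.5]
finger_gap: 0.051
```

```bash
python3 pl.py 0.613 0.1725 0.25; python3 - <<'E'
from workcell import cams
from h import *
for n in('scene','wrist'):
    c=cams.calibration(n);p,d=cams.read_camera(n);np.savez(f'pics/{n}6.npz',p=p,d=d,**c)
    cv2.imwrite(f'pics/{n}6.png',p[:,:,::-1])
E
```

```text
t 8.1 p [ 0.4791 -0.2884  0.2945] gap 0.051 F [ 0.1  0.1 -0.5] j [-0.69  0.27  0.09  1.39  0.    0.88]
world delta mm [133.9 460.9 -44.5] tool [134.5  44.4 460.7] turn [0.04 0.08 0.09]
```

View pics/wrist6.png

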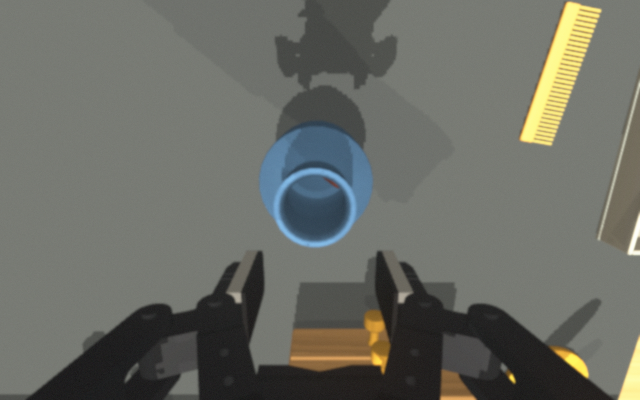

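View pics/scene6.png

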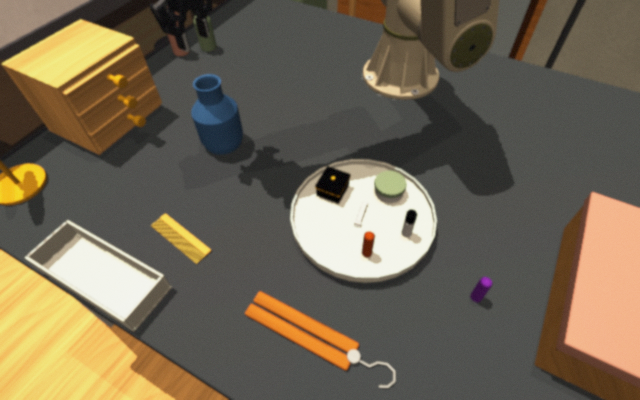

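The first stick is in the jar: a reddish patch shows inside at wrist pixel (333,182), and the jar hasn't moved. Next, the second stick at scene pixel (368,244).

Request:
drive_tool --plan "0.2 8 0 28 0 0 0;0.2 16 0 55 0 0 0;0.2 16 0 55 0 0 0;0.2 16 0 55 0 0 0;0.2 16 0 55 0 0 0;0.2 16 0 55 0 0 0;0.2 16 0 55 0 0 0;0.2 16 0 50 0 0 0"

```text
clock: 9.2
tcp_pos: [0.5982, 0.1287, 0.2802]
orientation: [0.709, -0.705, 0.009, 0.003]
wrist_force: [0.5, -0.6, -0.4]
finger_gap: 0.0513
```

```bash
python3 pl.py 0.613 0.1725 0.2
```

```text
t 9.2 p [0.5982 0.1287 0.2802] gap 0.0513 F [ 0.5 -0.6 -0.4] j [0.08 0.4  0.23 1.42 0.01 1.66]
world delta mm [ 14.8  43.8 -80.2] tool [15.7 80.2 43.6] turn [-0.28 -0.48 -0.94]
```

Request:
drive_tool --plan "0.2 14 10 36 0 -0.5 -0.9;0.2 0 30 0 0 0 0;0.2 0 40 0 0 0 0;0.2 0 40 0 0 0 0;0.2 0 26 0 0 0 0;0.2 0 0 0 0 0 0;0.2 0 0 0 0 0 0"

```text
clock: 10.07
tcp_pos: [0.6074, 0.1718, 0.1194]
orientation: [0.708, -0.706, 0.002, 0.008]
wrist_force: [-0.1, -0.3, -0.7]
finger_gap: 0.0512
```

```bash
python3 pl.py 0.613 0.1725 0.085; python3 - <<'E'
from workcell import cams
from h import *
for n in('scene','wrist'):
    c=cams.calibration(n);p,d=cams.read_camera(n);np.savez(f'pics/{n}7.npz',p=p,d=d,**c)
    cv2.imwrite(f'pics/{n}7.png',p[:,:,::-1])
p=load('pics/scene7.npz')[0];cv2.imwrite('pics/s7c.png',cv2.resize(p[120:290,270:470],None,fx=3.5,fy=3.5)[:,:,::-1])
E
```

```text
t 10.07 p [0.6074 0.1718 0.1194] gap 0.0512 F [-0.1 -0.3 -0.7] j [ 0.15  0.5  -0.01  1.07  0.01  1.71]
world delta mm [  5.6   0.7 -34.4] tool [ 6.1 34.3  0.5] turn [-0.19  0.52 -0.8 ]
```

View pics/wrist7.png

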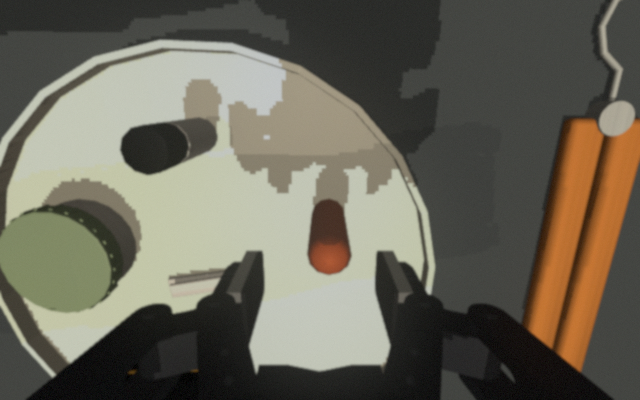

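View pics/s7c.png

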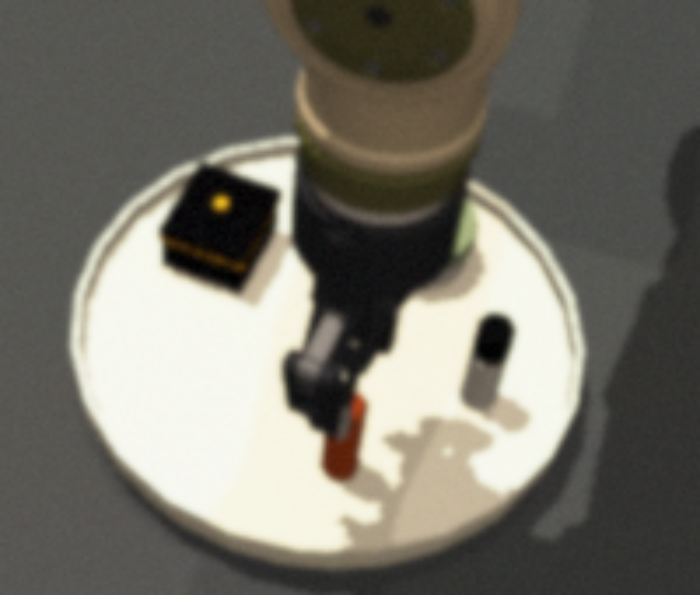

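```bash
python3 - <<'E'
from h import *
p,d,c=load('pics/wrist7.npz')
print(ray(c,329.5,252,.096))
E
python3 pl.py 0.612 0.173 0.086
```

```text
[0.61267177 0.17776658 0.096     ]
t 10.18 p [0.6077 0.1718 0.12  ] gap 0.0511 F [ 0.2 -0.3  0.1] j [ 0.15  0.5  -0.01  1.07  0.01  1.71]
world delta mm [  4.3   1.2 -34. ] tool [ 4.7 34.   1. ] turn [-0.2   0.51 -0.74]
```

Request:
drive_tool --plan "0.2 5 12 4 0 0.5 -0.8;0.2 0 20 0 0 0 0;0.2 0 3 0 0 0 0;-0.7 0 0 0 0 0 0;-0.7 0 0 0 0 0 0;-0.7 0 0 0 0 0 0;-0.7 0 0 0 0 0 0;-0.7 0 0 0 0 0 0"

```text
clock: 11.18
tcp_pos: [0.6184, 0.1766, 0.0933]
orientation: [0.709, -0.705, -0.005, -0.006]
wrist_force: [-0.4, -0.7, -0.5]
finger_gap: 0.021
```

Request:
drive_tool --plan "-0.7 0 -10 0 0 0 0;-0.7 0 -30 0 0 0 0;-0.7 0 -50 0 0 0 0;-0.7 0 -50 0 0 0 0;-0.7 0 -40 0 0 0 0;-0.7 0 0 0 0 0 0"

```text
clock: 11.92
tcp_pos: [0.6148, 0.1754, 0.2815]
orientation: [0.709, -0.705, -0.006, -0.006]
wrist_force: [1.0, -0.7, -0.2]
finger_gap: 0.0213
```

```bash
python3 pl.py 0.477 -0.29 0.285; python3 - <<'E'
from workcell import cams
from h import *
for n in('scene','wrist'):
    c=cams.calibration(n);p,d=cams.read_camera(n);np.savez(f'pics/{n}8.npz',p=p,d=d,**c)
    cv2.imwrite(f'pics/{n}8.png',p[:,:,::-1])
E
```

```text
t 11.93 p [0.6148 0.1754 0.2815] gap 0.0213 F [ 1.  -0.7 -0.2] j [0.15 0.43 0.28 1.41 0.   1.72]
world delta mm [-137.8 -465.4    3.5] tool [-137.4   -8.4 -465.5] turn [-0.33 -0.03  0.93]
```

View pics/wrist8.png

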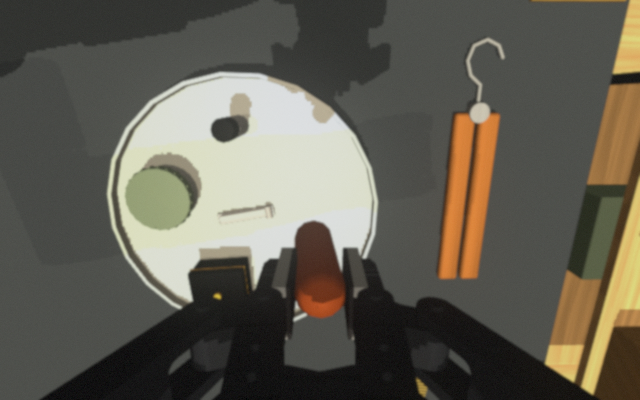

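View pics/scene8.png

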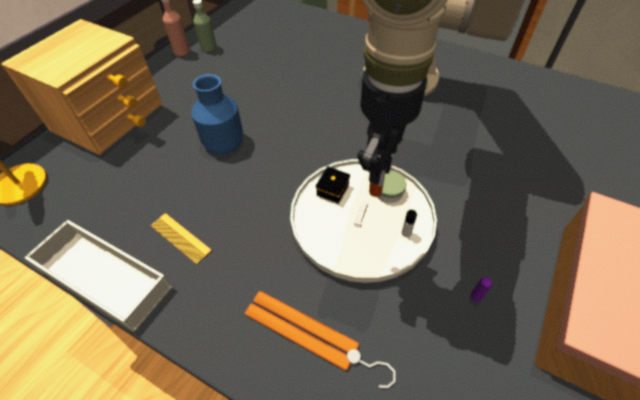

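Second stick held; tube still standing. On to the jar.

Request:
drive_tool --plan "-0.7 -7 -8 -25 0 0 0;-0.7 -16 -4 -54 0 0 0.5;-0.7 -16 -4 -54 0 0 0.5;-0.7 -16 -4 -54 0 0 0;-0.7 -16 -4 -54 0 0 0;-0.7 -16 -4 -54 0 0 0;-0.7 -16 -4 -54 0 0 0;-0.7 -10 -2 -30 0 0 0"

```text
clock: 13.02
tcp_pos: [0.4921, -0.2111, 0.2947]
orientation: [0.711, -0.703, 0.01, 0.014]
wrist_force: [1.0, 0.1, 0.1]
finger_gap: 0.0207
```

```bash
python3 pl.py 0.477 -0.29 0.29
```

```text
t 13.03 p [ 0.4921 -0.2111  0.2947] gap 0.0207 F [1.  0.1 0.1] j [-0.55  0.26  0.07  1.42 -0.01  1.01]
world delta mm [-15.1 -78.9  -4.7] tool [-15.4   4.4 -78.9] turn [-0.61  0.34 -1.95]
```

Request:
drive_tool --plan "-0.7 -8 -2 -40 0 0 -1;-0.7 -7 -2 -28 0 0 -1;-0.7 0 0 0 0 0 0;-0.7 0 0 0 0 0 0"

```text
clock: 13.52
tcp_pos: [0.4732, -0.2817, 0.2908]
orientation: [0.714, -0.7, 0.003, 0.003]
wrist_force: [-0.2, 0.3, 0.2]
finger_gap: 0.0211
```

```bash
python3 pl.py 0.477 -0.29 0.285
```

```text
t 13.53 p [ 0.4732 -0.2817  0.2908] gap 0.0211 F [-0.2  0.3  0.2] j [-0.69  0.27  0.08  1.4   0.01  0.88]
world delta mm [ 3.8 -8.3 -5.8] tool [ 3.8  5.6 -8.4] turn [-1.11  0.04 -0.49]
```

Request:
drive_tool --plan "-0.7 4 0 -8 -1.1 0 -0.5;-0.7 0 0 0 0 0 0;-0.7 0 0 0 0 0 0"

```text
clock: 13.9
tcp_pos: [0.4781, -0.2877, 0.2896]
orientation: [0.707, -0.707, -0.001, 0.002]
wrist_force: [0.3, -0.7, -0.6]
finger_gap: 0.0211
```

```bash
python3 pl.py 0.477 -0.29 0.214; python3 - <<'E'
from workcell import cams
from h import *
for n in('scene','wrist'):
    c=cams.calibration(n);p,d=cams.read_camera(n);np.savez(f'pics/{n}9.npz',p=p,d=d,**c)
    cv2.imwrite(f'pics/{n}9.png',p[:,:,::-1])
p=load('pics/scene9.npz')[0];cv2.imwrite('pics/s9c.png',cv2.resize(p[0:170,140:300],None,fx=3.5,fy=3.5)[:,:,::-1])
E
```

```text
t 13.9 p [ 0.4781 -0.2877  0.2896] gap 0.0211 F [ 0.3 -0.7 -0.6] j [-0.69  0.27  0.08  1.38 -0.    0.88]
world delta mm [ -1.1  -2.3 -75.6] tool [-1.1 75.6 -2.4] turn [-0.02  0.25 -0.04]
```

View pics/wrist9.png

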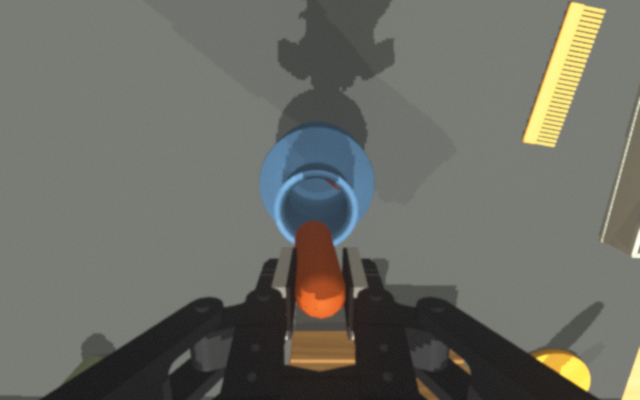

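View pics/s9c.png

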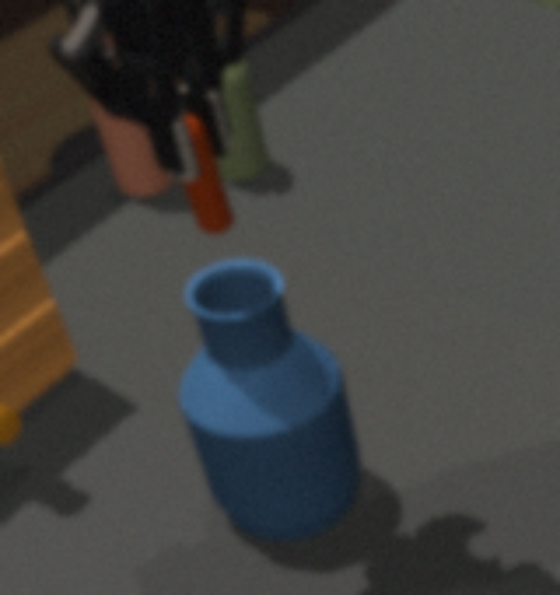

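Request:
drive_tool --plan "-0.7 -1 20 -2 0 0 0;-0.7 0 20 0 0 0 0;-0.7 0 20 0 0 0 0;-0.7 0 12 0 0 0 0;-0.7 0 0 0 0 0 0"

```text
clock: 14.62
tcp_pos: [0.4781, -0.2895, 0.2173]
orientation: [-0.707, 0.708, 0.003, -0.001]
wrist_force: [-0.2, 0.6, -0.1]
finger_gap: 0.0207
```

```bash
python3 pl.py 0.477 -0.29 0.210; python3 - <<'E'
from workcell import cams
from h import *
for n in('scene',):
    c=cams.calibration(n);p,d=cams.read_camera(n);np.savez(f'pics/{n}10.npz',p=p,d=d,**c)
p=load('pics/scene10.npz')[0];cv2.imwrite('pics/s10c.png',cv2.resize(p[0:170,140:300],None,fx=3.5,fy=3.5)[:,:,::-1])
E
```

```text
t 14.62 p [ 0.4781 -0.2895  0.2173] gap 0.0207 F [-0.2  0.6 -0.1] j [-0.69  0.29 -0.07  1.2  -0.    0.88]
world delta mm [-1.1 -0.5 -7.3] tool [-1.1  7.3 -0.5] turn [0.1  0.32 0.1 ]
```

View pics/s10c.png

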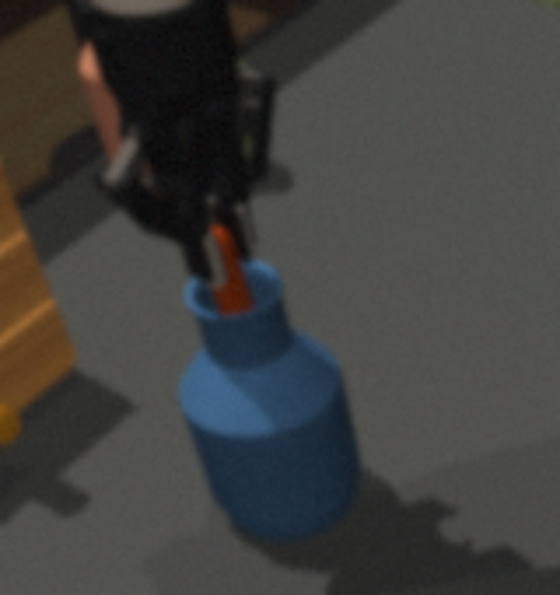

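The second stick is centred in the neck, so I'll release it.

Request:
drive_tool --plan "-0.7 0 4 0 0 0 0;0.2 0 0 0 0 0 0;0.2 0 0 0 0 0 0;0.2 0 0 0 0 0 0;0.2 0 -20 0 0 0 0;0.2 0 -40 0 0 0 0;0.2 0 -20 0 0 0 0;0.2 0 0 0 0 0 0"

```text
clock: 15.68
tcp_pos: [0.4788, -0.2902, 0.2982]
orientation: [-0.705, 0.709, 0.004, 0.0]
wrist_force: [-0.3, -0.5, -0.1]
finger_gap: 0.0513
```

Request:
drive_tool --plan "0.2 0 -20 20 0 0 0;0.2 0 0 40 0 0 0;0.2 0 0 0 0 0 0;0.2 0 0 0 0 0 0"

```text
clock: 16.18
tcp_pos: [0.4777, -0.2289, 0.3145]
orientation: [-0.706, 0.708, 0.002, -0.001]
wrist_force: [0.3, -0.1, -0.3]
finger_gap: 0.0511
```

```bash
python3 pl.py 0.477 -0.29 0.29; python3 - <<'E'
from workcell import cams
from h import *
for n in('scene','top','wrist'):
    c=cams.calibration(n);p,d=cams.read_camera(n);np.savez(f'pics/{n}11.npz',p=p,d=d,**c)
    cv2.imwrite(f'pics/{n}11.png',p[:,:,::-1])
E
```

```text
t 16.18 p [ 0.4777 -0.2289  0.3145] gap 0.0511 F [ 0.3 -0.1 -0.3] j [-0.6   0.21  0.06  1.42 -0.    0.97]
world delta mm [ -0.7 -61.1 -24.5] tool [ -1.   24.6 -61. ] turn [0.14 0.25 0.13]
```

View pics/wrist11.png

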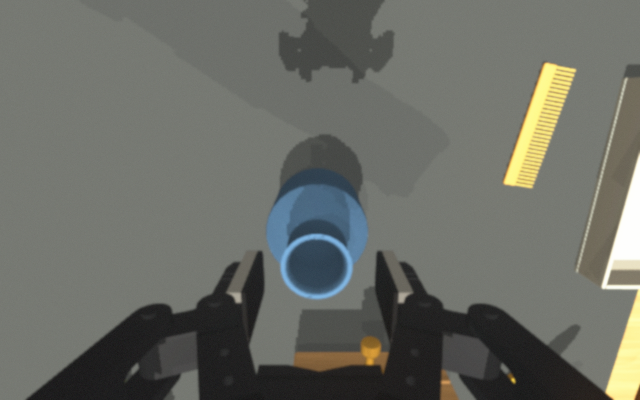

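View pics/scene11.png

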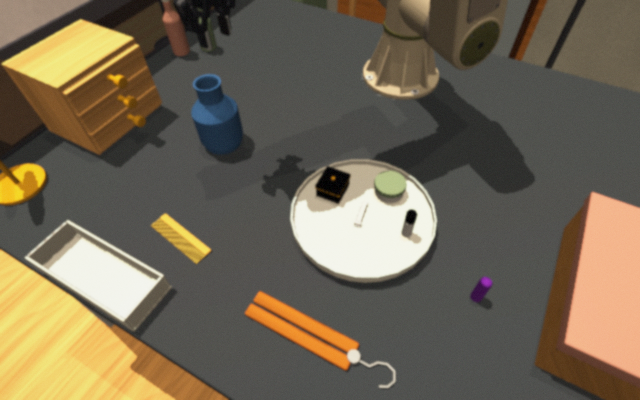

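View pics/top11.png

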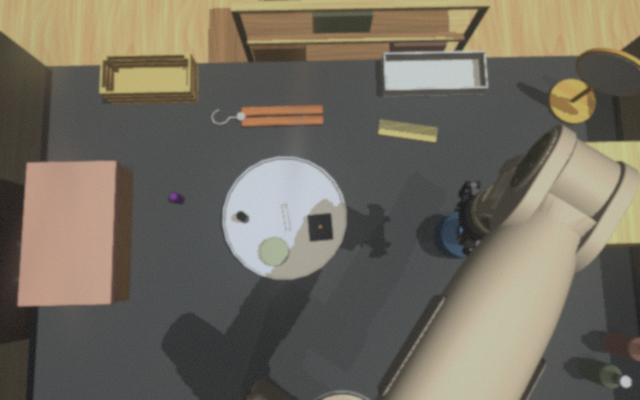

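```bash
python3 - <<'E'
from h import *
p,d,c=load('pics/wrist11.npz')
m=np.zeros(d.shape,'uint8');cv2.ellipse(m,(316,268),(24,20),0,0,360,1,-1)
X,_,_=cloud(p,d,c,m>0);k=np.hypot(X[:,0]-.477,X[:,1]+.29)<.02;print('inside z pct',np.percentile(X[:,2],[1,50,90,99,100]),'in neck axis',k.sum(),X[k,2].max() if k.any() else None)
print('rim',ray(c,316.5,266.5,.18))
a=cv2.resize(p[220:310,260:370],None,fx=6,fy=6);a=cv2.convertScaleAbs(a,alpha=2);cv2.imwrite('pics/w11c.png',a[:,:,::-1])
for n in('scene0','scene11'):
    q=load(f'pics/{n}.npz')[0];b=masks(q)['blue'].copy();b[:,260:]=0;v,u=np.nonzero(b);print(n,len(u),u.mean(),v.mean())
    r=masks(q)['red'];v,u=np.nonzero(r[60:120,180:260]);print('red near jar',len(u))
    g=cv2.cvtColor(q,cv2.COLOR_RGB2GRAY)[205:240,400:420];v,u=np.nonzero(g<90);print('tube',u.mean()+400,v.mean()+205)
E
```

```text
inside z pct [0.04123574 0.14677388 0.17020721 0.17409373 0.17521602] in neck axis 0 None
rim [ 0.47669168 -0.28999656  0.18      ]
scene0 2745 215.70819672131148 116.16575591985428
red near jar 0
tube 410.39516129032256 217.26612903225805
scene11 2748 215.6561135371179 116.24017467248909
red near jar 0
tube 410.4471544715447 217.14634146341464
```

View pics/w11c.png

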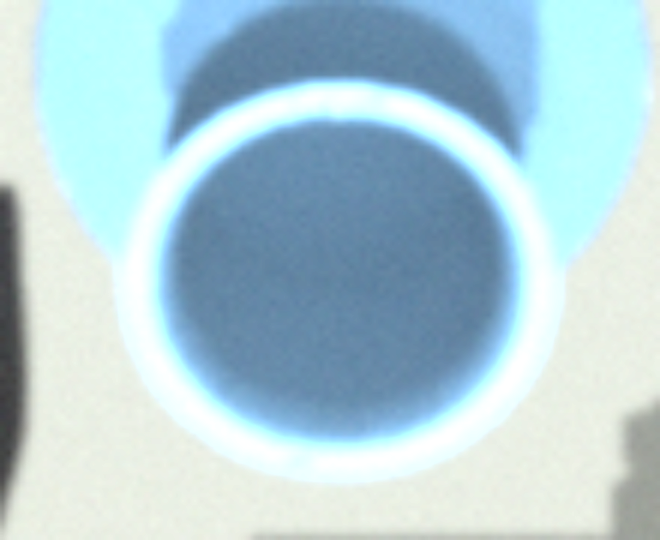

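```bash
python3 -c "
from workcell import job;print(job.hand_in())"
```

```text
the job is handed in; nothing more can be done
None
```

Both cedar sticks went down through the jar's neck one after the other, starting with the one nearer the black box. I handed the job in at about 16.5 s of the 64 s allowed.

My last checks after the second release:
- **Sticks:** both are gone from the turntable and nothing stands in the neck or above the rim. I saw the first stick inside the jar after it was let go. I did not see the second at rest inside, because my last view only reached the neck wall; I infer it from watching it enter the neck, the empty neck, and no stick showing anywhere else in the views.
- **Jar:** it is upright, with its rim centre still at (0.477, -0.290) and its outline in the scene view shifted by less than 0.1 px.
- **Tube:** it stands where it was, shifted by about 0.1 px in the scene view.
- **Robot:** the gripper is open and clear, about 60 mm to the side of the jar and above it. Wrist force stayed under about 2 N in every reading.

No check failed. The wrist view put the second stick about 5 mm farther along y than the first views did. I aimed between the two and the grip held.

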